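# Raise the remote caddy to its upper rung

## Task

Take the remote caddy on the side of the black cabinet by its red knob and move it up from the lower rung to the upper one: raise it until its yellow gravity pawl has gone past the upper rung and dropped back, without forcing it against the orange stop, then lower it gently until the pawl sits on the rung and carries it, and let go. Do not let the caddy drop, do not press hard on the rung, and leave the things around it where they are.

Things in the scene. Friction and masses are not known exactly. Their poses are not given: they have to be found in the camera images.
- cabinet: black veneer cabinet on the table, 240 (x) x 300 (y) x 165 mm (z), fixed; origin at the centre of its underside, z up. Its -y side face carries the ladder plate and the caddy.
- ladder: steel plate 94 x 152 mm high, flush on the cabinet's -y face (same frame as the cabinet). Brass rungs, 8 mm round, lie along the cabinet's x, 14 mm out from the face: the lower 38 mm above the table, the upper on an insert clamped by hand 30 to 70 mm higher; no reading tells where. The insert also carries the orange stop. Over 20 N between caddy and ladder (stop or rung) does damage.
- caddy: steel caddy 100 mm wide, 60 mm high, with a silver and a slim white remote fixed in it; 0.3 to 0.65 kg in all. It only slides up and down, under 1 N of friction; frame as the cabinet's, shifted up by the lift. The yellow pawl under it gives way going up past a rung, drops level above it, and rests on the rung when lowered. Lowered before it has passed, the caddy goes back to the lower rung.
- knob (a point): centre of the red lifting knob on top of the caddy, a square block 24 x 24 mm, 40 mm high, sides along the cabinet's x and y; 34 mm out from the cabinet's -y face, 230 mm above the table while the caddy is down. Around it nothing but its own stem reaches higher than 35 mm below its centre.
- carriage (a joint): height of the caddy, m: 0 on the lower rung, growing upward. On the upper rung it sits somewhere from 0.030 to 0.070, call it h. The pawl has passed the upper rung and dropped back at about h + 0.010; the orange stop is met at about h + 0.013 and is springy, about 6 N per mm for up to 8 mm.
- coaster: round cork-look plastic coaster, 96 mm across, 6 mm thick, on the cabinet; origin under its centre. Leave alone.
- paperweight: glass paperweight, a dome 72 mm across, 44 mm high, on the cabinet; origin under its centre. Leave alone.
- earbud_case: blue hard silicone earbud case, 62 x 48 x 24 mm, with a steel spring clip, on the cabinet; origin under its centre. Leave alone.
- mug: blue mug 80 mm across, 90 mm high, on the table; origin under its centre. Leave alone.
- glasses_case: brown spectacles case 155 x 58 x 38 mm on the table; origin under its centre. Leave alone.
- candle_jar: lidded candle jar 68 mm across, 75 mm high, on the table; origin under its centre. Leave alone.

How it is judged:
By the outcome, as a careful person would: the job done as asked, in the order asked, and still so for the second after the job is handed in, with the robot touching nothing.
It also fails if it takes over 45 s, if anything falls off the work surface, if the arm or the gripper's body presses on something with over 40 N, if the wrist force passes 120 N, or if a joint passes its speed limit or range.

## Robot

A 7-joint arm with a two-finger parallel gripper is mounted at the origin on the work surface. World frame = base frame: x ahead of the robot, y to its left, z up, the work surface at z = 0. Lengths are in m, angles in rad, forces in N, time in s.
With the tool pointing down it reaches from about 0.425 to 1.025 m from the base axis. Payload 9.4 kg.
Tool frame: the origin (TCP) lies on the centre line of the jaws, within the pads' length; the fingertips stand 19 mm ahead of it and the grasp point (between the pads) is the TCP (tip_extent is the distance from the TCP to the fingertips, in m); z points along the fingers, y is the line along which they close (so a half turn about z gives the same grasp; the last joint's range is limited). The gripper opens to 93 mm and grips with 3 to 60 N. Pads are 15 mm wide; open, the fingers measure 128 mm over their backs; the gripper's body (75 mm by 188 mm) begins 65 mm behind the grasp point.
Start: joints at [1.111, 0.599, -0.003, 1.599, 0.002, 0.943, -0.08], TCP at [0.271, -0.673, 0.238] pointing down, gripper open.
Joint ranges: [-2.57, 2.57], [-0.35, 1.97], [-1.29, 1.29], [0.11, 2.56], [-1.05, 4.19], [0.11, 1.86], [-2.63, 2.63]. Speed limits (rad/s): [2.22, 2.22, 3.01, 3.01, 3.14, 3.14, 3.14].

## Interface

Orientations are given as a rotation vector (axis times angle).
In Python, from plant import * gives the robot as it stands. Calls block until the motion is done:
- move_ptp(position, orientation): joint-space move of the TCP to a pose.
- move_linear(position, max_speed=0.15, frame=None): straight line of the TCP; frame=None keeps the orientation; max_speed is the mean speed in m/s.
- goto_joints(angles): joint-space move.
- grip(opening, grip_force=None): opening from 0.0 (shut) to 1.0 (fully open); grip_force is the grip in N (None keeps the last); returns when the fingers have stopped.
- dwell(seconds).
- ik(position, orientation): joint angles nearest the present ones, or None.
- observe(): the state.
- grab_frame(name): name is "scene" or "top" or "wrist"; returns a dict with "color" (480x640x3 uint8, red, green, blue), "intrinsics" (3x3 intrinsics, pixels), "origin" and "attitude" of the camera in the world. Camera axes: x right, y down, z forward; pixel columns grow to the right and rows downward; lengths in m; the calibration is good to about 2 mm. A picture is of the moment at which its call begins. There is no depth.
A pose or a line that the arm cannot do raises MotionError and nothing moves.
- sign_off(): hands the job in; it is judged then, once.
Trained networks look in the newest picture that a camera, given by its name, has taken for a name from the list of things; names that differ only in an ending like _2 or _b are one class to them, and where a whole thing is asked for, a point or a joint stands for the part that bears it (a point fixed in the world has none). Each returns a list of dicts, best first, with "p" (0 to 1); they miss things now and then, are a little off and sometimes report something else, mostly with a low value. They report only what shows in the picture. A call takes as long as a camera call.
- spot_in(camera, name): "point" ([column, row] as shares, 0 to 1, of the picture: columns of its width, rows of its height, amid what is visible of it).
- trace(camera, name): "region" (480x640 bool, what is visible of it) and "point" ([column, row] as shares, 0 to 1, of the picture: columns of its width, rows of its height, amid what is visible of it).
The state is a dict: "time": time; "qpos": joint angles; "qd": joint speeds; "joint_torque": joint torques, N m; "eef_pos": TCP position; "orientation": TCP orientation; "ft_force": force on the tool from outside, world axes, zero at the start; "wrist_torque": the same for the moment, N m; "grip_width": opening from 0.0 (shut) to 1.0 (fully open); "grasp_force": force on a finger pad.
Only numpy, scipy, OpenCV 4.12 (cv2) and the standard library are available. Lean on these libraries where they do the work, as an engineer would, in place of code of your own. Each camera call takes 0.05 s, during which the arm holds its last target. There are 200 camera calls.

## Working session

There is one attempt and no reset: what is moved stays moved. The work goes in short steps, each a Python script; the robot and the scene stay as the last script left them, time stands still between calls to the robot, and variables do not carry over. Pictures are saved under pics/ and viewed, at most 10 in all, crops included, and the job is handed in when it is done.

```bash
mkdir -p pics; python3 - <<'E'
from plant import *
import cv2
for c in ("scene","top"):
    f=grab_frame(c); cv2.imwrite(f"pics/{c}0.png",f["color"][:,:,::-1])
    print(c,f["intrinsics"],f["origin"],f["attitude"])
    for n in ("knob","cabinet","caddy","coaster","paperweight","earbud_case","mug","glasses_case","candle_jar"):
        print(n,[(d["point"][0]*640,d["point"][1]*480,d["p"]) for d in spot_in(c,n)[:2]])
print(observe())
E
```

```text
scene [[535.01322443   0.         320.11747926]
 [  0.         535.01322443 236.86774801]
 [  0.           0.           1.        ]] [ 0.72522965 -0.43306049  1.34224086] [-2.80031361 -0.38722797  0.06604856]
knob [(291.968, 209.424, 0.75)]
cabinet [(315.2, 158.208, 0.92)]
caddy [(293.888, 206.496, 0.84)]
coaster [(299.072, 118.512, 0.75)]
paperweight [(345.91999999999996, 146.496, 0.96), (240.512, 335.52, 0.45)]
earbud_case [(357.88800000000003, 103.296, 0.65)]
mug [(336.51200000000006, 367.584, 0.77), (312.704, 158.016, 0.5)]
glasses_case [(241.79200000000003, 338.49600000000004, 0.72)]
candle_jar [(278.72, 412.89599999999996, 0.81)]
top [[577.72320154   0.         312.05481702]
 [  0.         577.72320154 239.55987365]
 [  0.           0.           1.        ]] [ 0.46696019 -0.03781868  1.74128729] [-2.20251153  2.1580177  -0.10248165]
knob [(293.632, 265.104, 0.89)]
cabinet [(240.57600000000002, 262.32, 0.66)]
caddy []
coaster [(212.48000000000002, 281.616, 0.64)]
paperweight [(227.90400000000002, 239.184, 0.81)]
earbud_case [(188.288, 233.712, 0.96), (224.38400000000001, 239.52,
[... 155 characters left out ...]
me': 1.0, 'qpos': array([ 1.11131962,  0.5993081 , -0.00247739,  1.59941452,  0.00180872,
        0.94291486, -0.07980491]), 'qd': array([-0.00168807,  0.00194984,  0.0022246 , -0.00164416, -0.00028711,
        0.00226543, -0.0006042 ]), 'joint_torque': array([ 5.89851825e-04, -7.64833045e+01,  1.49651963e+00, -2.52709794e+01,
       -5.23682800e-02,  1.05304600e-02,  6.85476311e-05]), 'eef_pos': array([ 0.27075837, -0.67252926,  0.23760701]), 'orientation': array([-3.08420665e+00, -5.97600928e-01,  1.18269510e-04]), 'ft_force': array([-0.61967583,  0.19723583, -0.17122767]), 'wrist_torque': array([-0.00750914, -0.02324548,  0.03104513]), 'grasp_force': 0.0, 'grip_width': 1.0003950561060262}
```

View pics/scene0.png

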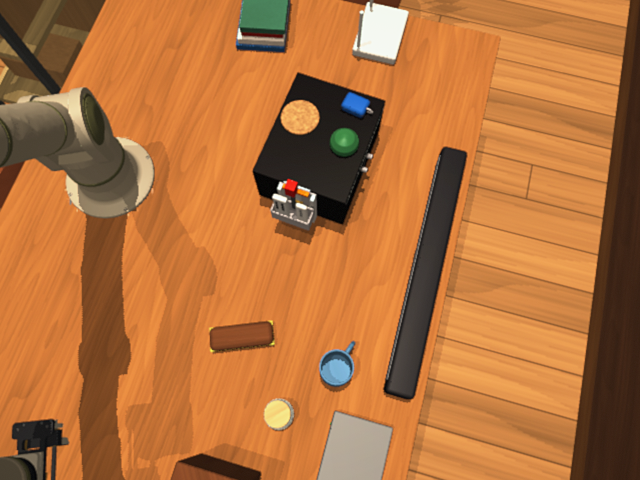

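View pics/top0.png

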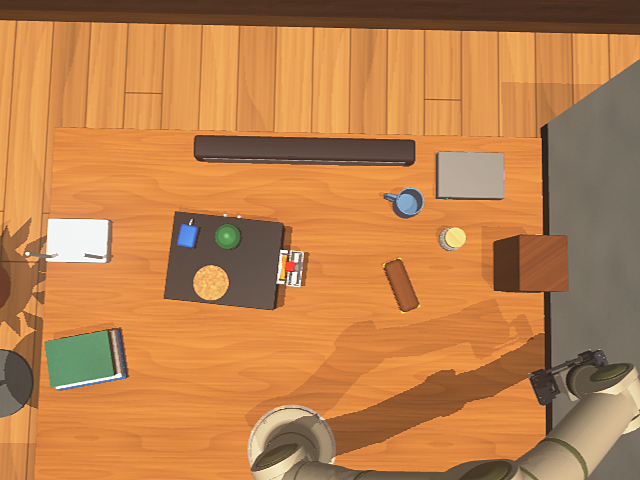

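```bash
cat > h.py <<'E'
from plant import *
import numpy as np, cv2
from scipy.spatial.transform import Rotation as R
from scipy.optimize import least_squares
def ray(f,px):
    d=np.linalg.inv(f["intrinsics"])@np.array([px[0],px[1],1.]); return R.from_rotvec(f["attitude"]).apply(d)
def onz(f,px,z):
    d=ray(f,px); o=np.array(f["origin"]); return o+d*(z-o[2])/d[2]
def proj(f,P):
    c=R.from_rotvec(f["attitude"]).inv().apply(np.atleast_2d(P)-f["origin"]); q=c@f["intrinsics"].T; return q[:,:2]/q[:,2:]
def tri(rs):
    A=0;b=0
    for o,d in rs:
        d=d/np.linalg.norm(d); M=np.eye(3)-np.outer(d,d); A=A+M; b=b+M@o
    return np.linalg.solve(A,b)
E
python3 - <<'E'
from h import *
rs=[]
for c in ("scene","top"):
    f=grab_frame(c); 
    t=trace(c,"knob")
    m=t[0]["region"]; ys,xs=np.nonzero(m); print(c,t[0]["p"],m.sum(),xs.min(),xs.max(),ys.min(),ys.max(),xs.mean(),ys.mean())
    p=(xs.mean(),ys.mean()); rs.append((np.array(f["origin"]),ray(f,p))); print(onz(f,p,.23),onz(f,p,.25))
    t=trace(c,"cabinet"); m=t[0]["region"]; ys,xs=np.nonzero(m)
    print(t[0]["p"],m.sum(),xs.min(),xs.max(),ys.min(),ys.max()); cv2.imwrite(f"pics/cab_{c}.png",m*255)
print("tri",tri(rs))
E
```

```text
scene 0.55 1216 271 313 179 229 291.6768092105263 207.2014802631579
[ 0.54295669 -0.03263673  0.23      ] [ 0.54623427 -0.03983704  0.25      ]
0.69 11528 253 385 73 228
top 0.59 556 285 304 251 286 294.5161870503597 268.14208633093523
[ 0.52270199 -0.00290751  0.23      ] [ 0.52196431 -0.00336951  0.25      ]
0.96 8722 164 304 212 310
tri [ 5.27017600e-01 -2.33080601e-04  1.38398314e-01][ WARN:0@2.209] global loadsave.cpp:1063 imwrite_ Unsupported depth image for selected encoder is fallbacked to CV_8U.
```

```bash
cat >> h.py <<'E'
def redmask(im):
    h=cv2.cvtColor(im,cv2.COLOR_RGB2HSV); return (((h[...,0]<5)|(h[...,0]>174))&(h[...,1]>190)&(h[...,2]>110))
def box(c,yaw,s=(.012,.012,.02)):
    g=np.array([[i,j,k] for i in(-1,1) for j in(-1,1) for k in(-1,1)])*s
    return R.from_euler('z',yaw).apply(g)+c
def hullcen(f,c,yaw):
    h=cv2.convexHull(proj(f,box(c,yaw)).astype(np.float32)); m=cv2.moments(h); return np.array([m['m10']/m['m00'],m['m01']/m['m00']]),m['m00']
E
python3 - <<'E'
from h import *
F={};RC={};Q={}
for c,win in (("scene",(265,320,165,205)),("top",(275,310,250,285))):
    f=F[c]=grab_frame(c); m=redmask(f["color"]); k=np.zeros_like(m); k[win[2]:win[3],win[0]:win[1]]=1
    ys,xs=np.nonzero(m&k); RC[c]=np.array([xs.mean(),ys.mean()]); print(c,"red",len(xs),RC[c],xs.min(),xs.max(),ys.min(),ys.max())
# cabinet top face outline in top view: dark pixels + objects filled
im=F["top"]["color"]; d=(im.max(2)<75).astype(np.uint8); d[:200]=0; d[320:]=0; d[:,:150]=0; d[:,300:]=0
cs,_=cv2.findContours(d,0,2); cc=max(cs,key=cv2.contourArea); r=cv2.minAreaRect(cc); b=cv2.boxPoints(r)
print(b); W=np.array([onz(F["top"],p,.165) for p in b]); print(W.round(4)); print(np.linalg.norm(np.diff(W,axis=0),axis=1))
# box on top: edges
cen=W.mean(0); e=W-np.roll(W,1,0); 
for v in e: print(np.linalg.norm(v),np.degrees(np.arctan2(v[1],v[0])))
def res(p,yaw):
    out=[]
    for c in F: out+=list(hullcen(F[c],[p[0],p[1],.23],yaw)[0]-RC[c])
    return out
for yaw in (-.1,0,.1,1.5): 
    s=least_squares(res,[.53,0],args=(yaw,)); print(yaw,s.x,s.fun,[hullcen(F[c],[*s.x,.23],yaw)[1] for c in F])
E
```

```text
scene red 114 [290.76315789 184.85964912] 285 297 179 191
top red 70 [289.72857143 265.9       ] 285 294 262 271
[[272.87695 307.98465]
 [275.9077  283.7385 ]
 [278.1231  284.0154 ]
 [275.09235 308.26157]]
[[0.416  0.0548 0.165 ]
 [0.4817 0.0482 0.165 ]
 [0.4811 0.0422 0.165 ]
 [0.4154 0.0487 0.165 ]]
[0.06597579 0.00607225 0.06597498]
0.006050063087322539 84.057656083158
0.06597578982786048 -5.686557300379035
0.006072247480684333 -95.94912572189043
0.0659749757854535 174.2941797416214
-0.1 [0.52699248 0.0139092 ] [ 0.02945541  1.90200925 -1.66390236  0.40250717] [208.117236380931, 94.77507048472762]
0 [0.52586623 0.0149658 ] [-0.32018706  1.36519867 -2.08427893  0.83032364] [204.87701771059074, 94.76345701189712]
0.1 [0.52676445 0.01461868] [ 0.00992992  1.60293198 -1.94857605  0.49483277] [200.39498481084593, 94.67946897121146]
1.5 [0.52622961 0.01369445] [-0.3237089   1.90278948 -1.59042252  0.69749163] [207.3127522484865, 94.69655793113634]
```

```bash
python3 - <<'E'
from h import *
F={};RC={}
for c,win in (("scene",(270,310,170,205)),("top",(278,304,255,280))):
    f=F[c]=grab_frame(c); i=f["color"].astype(int); m=(i[...,0]>2.2*i[...,1])&(i[...,0]>2.2*i[...,2])&(i[...,0]>50)
    k=np.zeros_like(m); k[win[2]:win[3],win[0]:win[1]]=1; ys,xs=np.nonzero(m&k); RC[c]=np.array([xs.mean(),ys.mean()]); print(c,len(xs),RC[c],xs.min(),xs.max(),ys.min(),ys.max())
im=F["top"]["color"]; m=trace("top","cabinet")[0]["region"]
wood=(im[...,0].astype(int)-im[...,2]>60); print(im[235,200],im[260,250],m.sum())
# fit the top face outline from each camera: dark region
def face(x,y,yaw,f):
    P=R.from_euler('z',yaw).apply(np.array([[-.12,-.15,.165],[.12,-.15,.165],[.12,.15,.165],[-.12,.15,.165]]))+[x,y,0]; return proj(f,P)
d=(im.max(2)<60).astype(np.uint8); d[:205]=0;d[315:]=0;d[:,:155]=0;d[:,290:]=0
for n in("coaster","paperweight","earbud_case"):
    for t in trace("top",n)[:1]: d|=t["region"].astype(np.uint8)
d=cv2.morphologyEx(d,cv2.MORPH_CLOSE,np.ones((3,3)));d=cv2.morphologyEx(d,cv2.MORPH_OPEN,np.ones((9,9)))
cs,_=cv2.findContours(d,0,2); cc=max(cs,key=cv2.contourArea); r=cv2.minAreaRect(cc); b=cv2.boxPoints(r); print(cv2.contourArea(cc),b)
W=np.array([onz(F["top"],p,.165) for p in b]); cen=W.mean(0)
for v in W-np.roll(W,1,0): print(np.linalg.norm(v).round(4),np.degrees(np.arctan2(v[1],v[0])).round(2))
yaw=np.radians(-5.7)
def res(p):
    out=[]
    for c in F: out+=list(hullcen(F[c],[p[0],p[1],.23],yaw)[0]-RC[c])
    return out
s=least_squares(res,[.53,0]); print(s.x,s.fun,"cab",cen,"knob pred",cen+R.from_euler('z',yaw).apply([0,-.184,0]))
v=im[200:325,150:320,::-1].repeat(3,0).repeat(3,1).copy(); cv2.imwrite("pics/crop.png",np.hstack([v])) 
E
```

```text
scene 193 [290.70466321 187.37823834] 283 297 178 197
top 84 [289.54761905 266.16666667] 285 294 261 271
[94 77 68] [94 81 72] 8468
934.5 [[194. 265.]
 [227. 265.]
 [227. 299.]
 [194. 299.]]
0.0922 2.16
0.0898 -88.83
0.0922 -178.12
0.0893 91.14
[0.52764625 0.01164973] [ 0.07666203  0.34352041 -0.61251929 -0.09676432] cab [0.48293803 0.22596476 0.165     ] knob pred [0.46466319 0.04287453 0.165     ]
```

View pics/crop.png

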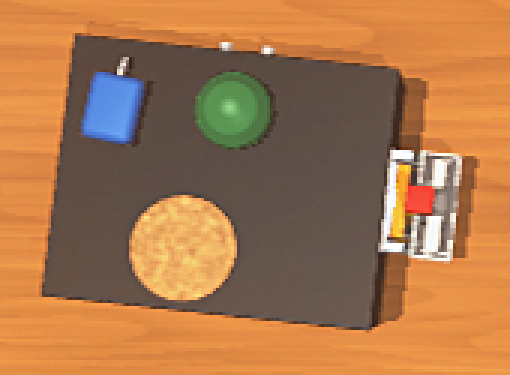

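```bash
python3 - <<'E'
from h import *
f=grab_frame("top")
px=np.array([[175,212],[283.3,223.3],[274,309.3],[164,298.7]])
W=np.array([onz(f,p,.165)[:2] for p in px]); M=np.array([[.12,.15],[.12,-.15],[-.12,-.15],[-.12,.15]])
def tf(p): c,s=np.cos(p[2]),np.sin(p[2]); return M@np.array([[c,s],[-s,c]])+p[:2]
s=least_squares(lambda p:(tf(p)-W).ravel(),[.48,.2,0]); x,y,yaw=s.x; print(s.x,np.degrees(yaw),s.fun.round(4))
print("knob pred",np.array([x,y])+[np.sin(yaw)*.184,-np.cos(yaw)*.184])
o=observe()
for psi in (yaw+np.pi/2,yaw-np.pi/2,yaw,yaw+np.pi):
    rv=(R.from_euler('z',psi)*R.from_euler('x',np.pi)).as_rotvec()
    for z in (.235,.33,.40): 
        q=ik([.5276,.0117,z],rv); print(np.degrees(psi).round(1),z,None if q is None else np.round(q,2))
E
```

```text
[ 0.54189959  0.19098914 -0.081197  ] -4.65224527017468 [ 0.0013  0.0007  0.0019 -0.0004 -0.0024 -0.0004 -0.0007  0.0001]
knob pred [0.52697575 0.00759536]
85.3 0.235 [ 0.17  0.39 -0.41  2.03  0.22  0.76 -0.45]
85.3 0.33 [ 0.25  0.29 -0.48  1.91  0.16  0.97 -0.39]
85.3 0.4 [ 0.29  0.24 -0.53  1.81  0.13  1.13 -0.36]
-94.7 0.235 [ 0.62  0.58 -1.1   2.01  0.64  0.95  2.25]
-94.7 0.33 [ 0.65  0.44 -1.09  1.89  0.44  1.08  2.44]
-94.7 0.4 [ 0.68  0.36 -1.09  1.79  0.34  1.2   2.55]
-4.7 0.235 [-0.09  0.37 -0.05  2.05  0.03  0.72 -1.81]
-4.7 0.33 [ 0.03  0.27 -0.2   1.93  0.06  0.95 -1.85]
-4.7 0.4 [ 0.11  0.22 -0.3   1.82  0.07  1.12 -1.86]
175.3 0.235 [ 0.44  0.47 -0.79  2.02  0.45  0.83  0.88]
175.3 0.33 [ 0.53  0.37 -0.88  1.9   0.33  1.03  1.  ]
175.3 0.4 [ 0.59  0.31 -0.94  1.79  0.27  1.17  1.06]
```

```bash
cat >> h.py <<'E'
YAW=-.081
def rv(yaw=YAW): return (R.from_euler('z',yaw+np.pi/2)*R.from_euler('x',np.pi)).as_rotvec()
E
python3 - <<'E'
from h import *
p=observe()["eef_pos"]; move_linear([p[0],p[1],.38],max_speed=.2)
move_ptp([.5273,.0095,.37],rv())
f=grab_frame("wrist"); cv2.imwrite("pics/w0.png",f["color"][:,:,::-1]); o=observe(); print(o["time"],o["eef_pos"],o["ft_force"],o["qpos"])
i=f["color"].astype(int); m=((i[...,0]>2.2*i[...,1])&(i[...,0]>2.2*i[...,2])&(i[...,0]>50)).astype(np.uint8)
n,l,st,c=cv2.connectedComponentsWithStats(m); k=1+st[1:,4].argmax(); print(st[k],c[k],onz(f,c[k],.25)); 
cc=cv2.findContours((l==k).astype(np.uint8),0,2)[0][0]
b=cv2.boxPoints(cv2.minAreaRect(cc)); print(b,[onz(f,q,.25).round(4) for q in b]); print(f["origin"],f["attitude"], proj(f,box([.5273,.0095,.23],YAW)).round(0).tolist())
E
```

```text
5.2417 [0.52751496 0.00862272 0.36985851] [0.26207065 0.13893024 0.11479943] [ 0.34265697  0.27089273 -0.59319729  1.85271111  0.17146771  1.06901387
 -0.39920672]
[ 299  209   32   43 1286] [314.39813375 230.47045101] [0.52768543 0.01441173 0.25      ]
[[299. 209.]
 [330. 209.]
 [330. 251.]
 [299. 251.]] [array([0.5181, 0.0311, 0.25  ]), array([0.54  , 0.0293, 0.25  ]), array([ 0.5378, -0.0022,  0.25  ]), array([ 5.151e-01, -3.000e-04,  2.500e-01])]
[0.53502527 0.09249138 0.51748427] [ 2.83310801 -0.11679107 -0.01795193] [[300.0, 236.0], [298.0, 253.0], [300.0, 208.0], [298.0, 221.0], [329.0, 236.0], [331.0, 253.0], [329.0, 208.0], [331.0, 221.0]]
```

View pics/w0.png

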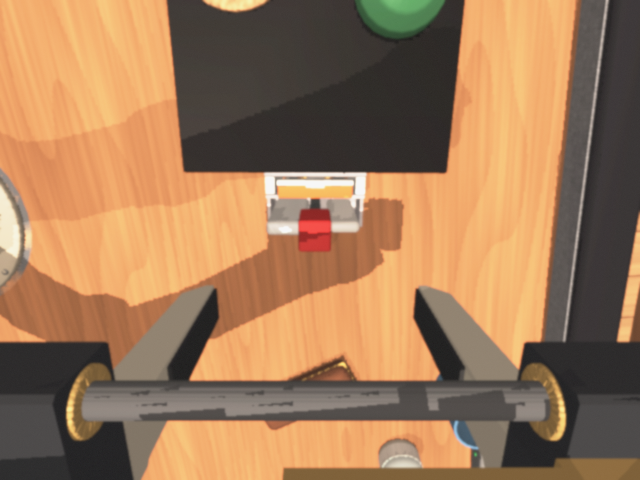

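```bash
python3 - <<'E'
from h import *
move_linear([.5273,.0098,.27],max_speed=.15); move_linear([.5273,.0098,.233],max_speed=.05)
o=observe(); print(o["time"],o["eef_pos"],o["ft_force"])
grip(.2,30); dwell(.2)
o=observe(); print(o["time"],o["eef_pos"],o["ft_force"],o["grip_width"],o["grasp_force"])
E
```

```text
6.95 [0.52745894 0.00989954 0.23313282] [-0.55724098 -0.33467246 -0.31207943]
8.225 [0.52675558 0.00982479 0.23295321] [-4.53844154  1.20299334  3.94146113] 0.2544824200378575 30.001822113990784
```

```bash
cat >> h.py <<'E'
X,Y,Z0=.5268,.0098,.233
def go(l,v=.02):
    move_linear([X,Y,Z0+l],max_speed=v); o=observe(); return o["time"],o["eef_pos"][2]-Z0,o["ft_force"],o["grip_width"]
E
python3 - <<'E'
from h import *
for l,v in ((.005,.02),(.02,.03),(.034,.04),(.035,.02),(.036,.02)):
    t,z,f,g=go(l,v); print(round(t,3),l,round(z,4),f.round(2),round(g,3))
for _ in range(3): dwell(.1); print(observe()["ft_force"].round(2))
E
```

```text
8.625 0.005 0.0049 [-0.92  1.48 -4.05] 0.259
9.275 0.02 0.0201 [-1.4   1.64 -3.97] 0.258
9.775 0.034 0.0343 [-2.16  1.93 -4.36] 0.256
10.025 0.035 0.0349 [-2.75  1.29 -3.98] 0.256
10.275 0.036 0.036 [-3.37  1.46 -3.49] 0.254
[-3.68  2.64 -4.23]
[-2.8   2.07 -3.96]
[-3.28  1.46 -4.07]
```

```bash
python3 - <<'E'
from h import *
l=.036; log=[]
while l<.0845:
    l+=.001; t,z,f,g=go(l); log.append((round(l*1e3,1),round(z*1e3,1),round(f[2],1)))
    if f[2]<-6.5:
        dwell(.1); fz=observe()["ft_force"][2]; log.append(("chk",round(fz,1)))
        if fz<-6.5: break
print(t,log,f)
E
```

```text
21.825 [(37.0, np.float64(37.1), np.float64(-4.0)), (38.0, np.float64(38.1), np.float64(-3.2)), (39.0, np.float64(39.1), np.float64(-4.6)), (40.0, np.float64(40.1), np.float64(-4.4)), (41.0, np.float64(41.1), np.float64(-3.3)), (42.0, np.float64(42.1), np.float64(-3.5)), (43.0, np.float64(43.1), np.float64(-3.7)), (44.0, np.float64(44.1), np.float64(-4.7)), (45.0, np.float64(45.1), np.float64(-4.6)), (46.0, np.float64(46.1), np.float64(-4.0)), (47.0, np.float64(47.1), np.float64(-3.5)), (48.0, np.float64(48.1), np.float64(-4.1)), (49.0, np.float64(49.1), np.float64(-3.8)), (50.0, np.float64(50.1), np.float64(-4.1)), (51.0, np.float64(51.2), np.float64(-4.7)), (52.0, np.float64(52.2), np.float64(-3.4)), (53.0, np.float64(53.2), np.float64(-4.6)), (54.0, np.float64(54.2), np.float64(-4.3)), (55.0, np.float64(55.2), np.float64(-4.4)), (56.0, np.float64(56.3), np.float64(-3.5)), (57.0, np.float64(57.3), np.float64(-3.7)), (58.0, np.float64(58.3), np.float64(-4.3)), (59.0, np.float64(59.3), np.float64(-3.9)), (60.0, np.float64(60.3), np.float64(-4.5)), (61.0, np.float64(61.3), np.float64(
[... 252 characters left out ...]
 np.float64(-3.3)), (68.0, np.float64(68.4), np.float64(-3.8)), (69.0, np.float64(69.4), np.float64(-3.9)), (70.0, np.float64(70.4), np.float64(-4.1)), (71.0, np.float64(71.4), np.float64(-4.6)), (72.0, np.float64(72.4), np.float64(-4.0)), (73.0, np.float64(73.4), np.float64(-3.8)), (74.0, np.float64(74.4), np.float64(-3.9)), (75.0, np.float64(75.4), np.float64(-3.6)), (76.0, np.float64(76.4), np.float64(-3.6)), (77.0, np.float64(77.4), np.float64(-3.9)), (78.0, np.float64(78.4), np.float64(-3.6)), (79.0, np.float64(79.4), np.float64(-3.4)), (80.0, np.float64(80.3), np.float64(-5.5)), (81.0, np.float64(80.9), np.float64(-8.9)), ('chk', np.float64(-9.3))] [-2.65865763  3.59522308 -8.85101742]
```

```bash
python3 - <<'E'
from h import *
log=[]
l=.0705; t,z,f,g=go(l); log.append((l,round(float(f[2]),1)))
while l>.060:
    l-=.0005; t,z,f,g=go(l); log.append((round(l*1e3,1),round(float(z)*1e3,1),round(float(f[2]),1)))
    if f[2]>-1.2: break
dwell(.15); print(t,log,observe()["ft_force"])
f=grab_frame("scene"); cv2.imwrite("pics/s1.png",cv2.resize(f["color"][150:250,240:350,::-1],None,fx=5,fy=5))
E
```

```text
24.85 [(0.0705, -5.7), (70.0, 70.3, -5.7), (69.5, 69.8, -4.7), (69.0, 69.3, -4.7), (68.5, 68.8, -5.4), (68.0, 68.3, -5.9), (67.5, 67.8, -4.7), (67.0, 67.3, -4.8), (66.5, 67.0, -3.2), (66.0, 66.8, 0.3)] [-6.52356472  2.31694427  0.3435896 ]
```

View pics/s1.png

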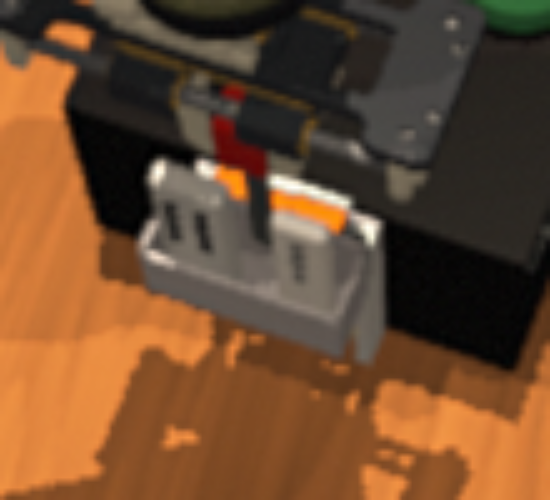

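```bash
python3 - <<'E'
from h import *
grip(.6); o=observe(); print(o["time"],o["eef_pos"],o["ft_force"],o["grip_width"])
p=o["eef_pos"]; move_linear([p[0],p[1],.42],max_speed=.1)
f=grab_frame("wrist"); o=observe(); print(o["time"],o["eef_pos"],o["ft_force"])
i=f["color"].astype(int); m=((i[...,0]>2.2*i[...,1])&(i[...,0]>2.2*i[...,2])&(i[...,0]>50)).astype(np.uint8)
n,l,st,c=cv2.connectedComponentsWithStats(m); k=1+st[1:,4].argmax(); print(st[k])
for L in (0,.067): b=proj(f,box([.527,.0098,.23+L],YAW)); print(L,b.min(0),b.max(0))
cv2.imwrite("pics/w1.png",f["color"][:,:,::-1])
E
```

```text
25.7667 [0.52686167 0.00977628 0.2989943 ] [0.32987444 0.17647917 0.80802235] 0.6009849675379356
27.175 [0.52662924 0.00970887 0.41936589] [-0.02815713  0.77120529  0.31317627]
[ 299  215   35   47 1475]
0 [301.28850794 197.22126892] [329.92747411 234.16217212]
0.067 [297.6759121 214.5323261] [333.34773497 262.30160143]
```

View pics/w1.png

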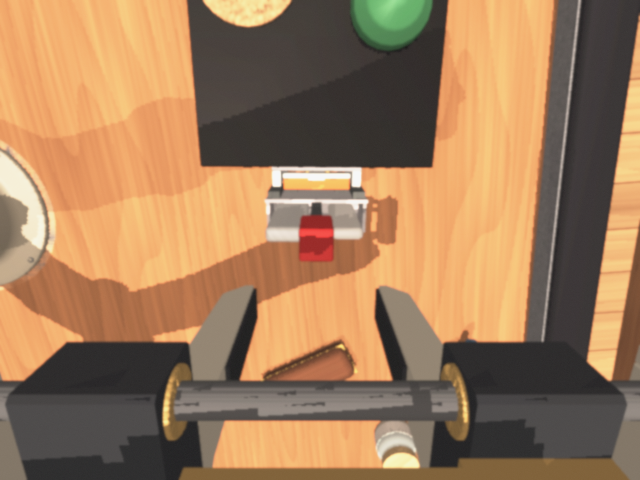

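The knob shows at columns 299–334 and rows 215–262, which matches a lift of 67 mm. The caddy is resting on the upper rung and the gripper is clear of it.

```bash
python3 -c "
from plant import *
print(sign_off())"
```

```text
the job is handed in; nothing more can be done
None
```

The caddy now hangs on the upper rung, about 67 mm up; the pawl carries it, it touched the orange stop with only about 5 N, the gripper is clear, and I handed the job in at about 27 s.

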